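# Raise the sieve shaker's tapper arm and push the sieves out

### The job

Push the sieve shaker's counterweighted tapper arm smoothly up past its balance point, so that it stays raised by itself, and only then push the carriage with the sieve stack out sideways from under it, all the way to its stop, using the upright plate at its end. Nothing is to be gripped or lifted: do not push against the sieve stack itself, lift it or shift it on its carriage, leave the other things on the bench where they are, and finish clear of everything.

Things in the scene. Friction and masses are not known exactly. Their poses are not given: they have to be found in the camera images.
- shaker: Sieve shaker, fixed: grey base plate 340 x 290 mm, top 20 mm above the bench. Axes: x from the T-bar end to the white tower (to the robot's left, yaw near 1.57), -y the way the carriage slides out (away from the robot), z up; origin at bench height, 10 mm before the centre of the starting sieve stack. Tower at x = 100 to 230, y = -40 to 40 mm, 266 mm high; its top is a clear guard around the counterweight.
- tapper (a joint): Tapper arm angle about a level hinge along the shaker's y. 0 (start) = level over the sieves, pointing to the shaker's -x; grows as the T-bar goes up and over towards the tower; 1.5 rad = raised, at its stop. Balance at about 0.6 rad: let go earlier it falls back, beyond 0.7 it goes on by itself to 1.5 in about 1 to 2 s, damped. Lifting takes 1 to 3 N at the T-bar.
- tapper_bar (a point): Centre of the T-bar at the arm's free end: steel bar 16 mm thick, 120 mm long, along the shaker's y, 220 mm from the hinge axis, 165 mm above the bench at the start. Free space below it: 137 mm down to the base plate, 55 mm back to the sieves; open in front. The arm is 20 mm wide, 16 mm thick, with a rubber foot 110 mm from the hinge, reaching 28 mm below the arm's centre line.
- tapper_hinge (a point): Point on the hinge axis of the tapper arm, in the middle of the arm: 120 mm along the shaker's x, 165 mm above the bench.
- carriage (a joint): Travel of the carriage along the shaker's -y, in m: 0 = sieves under the tapper arm (start), 0.100 = out, at the stop. Slides with about 2 N of friction and stays where it is left.
- push_plate (a point): Middle of the outer face of the upright plate at the carriage's end on the shaker's +y side, nearest the robot (the face looks to +y; push it to -y). The plate is 70 mm wide (along the shaker's x), 6 mm thick, and its top is 87 mm above the bench; this point is 67 mm above the bench. It moves with the carriage.
- carriage_seat (a point): Centre of the sieve seat on the carriage, 34 mm above the bench, where the underside of the stack rests between four 12 mm high pins. It moves with the carriage.
- stack: Round stack of steel test sieves with a pan and an aluminium lid, one loose piece of about 0.6 kg, 102 mm in diameter, 94 mm high, standing on the carriage. Origin: centre of its underside.
- brush: Loose sieve brush 170 mm long lying on the bench in front of the T-bar end of the shaker (its -x side). To be left alone.
- jar: Loose white jar, 56 mm in diameter, 55 mm high, on the bench beyond the corner between the T-bar end and the push plate. To be left alone.
- petri: Loose shallow glass dish, 90 mm in diameter, 16 mm high, on the bench on the robot's side of the push plate (the shaker's +y side). To be left alone.
- amber: Loose amber bottle, 60 mm in diameter, 130 mm high, on the bench beside the tower on the shaker's +y side. To be left alone.
- beaker: Loose glass beaker, 72 mm in diameter, 90 mm high, on the bench behind the tower (the shaker's +x side). To be left alone.

How it is judged:
By the outcome, as a careful person would: the job done as asked, in the order asked, and still so for the second after the job is handed in, with the robot touching nothing.
It also fails if it takes over 48 s, if anything falls off the work surface, if the arm or the gripper's body presses on something with over 40 N, if the wrist force passes 120 N, or if a joint passes its speed limit or range.

### The arm

A 6-joint arm with a two-finger parallel gripper is mounted at the origin on the work surface. World frame = base frame: x ahead of the robot, y to its left, z up, the work surface at z = 0. Lengths are in m, angles in rad, forces in N, time in s.
With the tool pointing down it reaches from about 0.35 to 0.975 m from the base axis. Payload 4.9 kg.
Tool frame: the origin (TCP) lies between the finger pads; the fingertips stand 25 mm ahead of it and the grasp point (between the pads) lies 6 mm ahead of it (bot.tip_extent is the distance from the TCP to the fingertips, in m); z points along the fingers, y is the line along which they close (so a half turn about z gives the same grasp; the last joint's range is limited). The gripper opens to 85 mm and grips with 20 to 120 N. Pads are 22 mm wide; open, the fingers measure 114 mm over their backs; the gripper's body (76 mm by 85 mm) begins 54 mm behind the grasp point. The pads swing forward as they close: fully open they stand 13 mm farther back than shut.
Start: joints at [-1.27, 0.053, 1.613, -0, 1.476, -0.119], TCP at [0.255, -0.571, 0.256] pointing down, gripper open.
Joint ranges: [-3.01, 3.01], [-1.01, 2.22], [0.06, 2.58], [-1.02, 4.17], [0.09, 2.62], [-3.14, 3.14]. Speed limits (rad/s): [2.57, 2.57, 3.14, 3.14, 3.14, 3.14].

### API

Orientations are given as a unit quaternion [w, x, y, z].
In Python, from cell import telemetry, grab_frame, camera_params, workorder, bot gives the robot as it stands.
- The arm moves only by the shell command python3 -m pendant 'ROWS' [FORCE]. ROWS is JSON, a list of rows, each an object of numbers: "ax", "ay", "az": the turn, a rotation vector about the tool's x, y, z in degrees; "dx", "dy", "dz": the shift along the tool's x, y, z in mm; "claw": the finger opening in mm, from 0 to 85.4. A call has 1 to 12 rows; each row shifts and turns the commanded pose from where the row before left it, along the tool's axes as they then stand; what a row does not reach is not made up. A row lasts 1/8 s, in which the tool goes at most 62.5 mm and 10.7 degrees, less where a joint would pass 70% of its speed; a pose out of reach is approached as far as the arm can. A call is refused whole if a number of a shift passes 62.5 or a number of a turn 10.7, either way. A call with a gripper value outside its range is refused whole. The fingers move at their own pace and stop on an object; FORCE is the grip in N (left out, the last holds). Time passes only in rows, so rows that do not move let the fingers close. It gives the time, the measured TCP pose, the force, the opening and the grip force at its end, in the units of the state.
- telemetry.observe(): the state, without advancing time (a new reading comes with each control period).
- grab_frame(name): name is "side" or "top" or "wrist"; returns the picture (400x640x3 uint8, red, green, blue); there is no depth.
- camera_params(name): a dict with "mtx" (3x3 intrinsics, pixels), "extrinsics" (4x4, takes a point from world to camera coordinates). Camera axes: x right, y up, looking along -z (the intrinsics and any distortion apply to the point x, -y, -z); pixel columns grow to the right and rows downward; lengths in m; the calibration is good to about 2 mm. A picture is of the moment at which its call begins: read the wrist's pose just before it. camera_params takes no time and is no camera call; for the wrist camera it gives the pose at the moment of the call.
- workorder.close_job(): hands the job in; it is judged then, once.
The state is a dict: "time": time; "joints": joint angles; "joint_vel": joint speeds; "tau": joint torques, N m; "position": TCP position; "tool_rot": TCP orientation; "force": force on the tool from outside, world axes, zero at the start; "wrist_torque": the same for the moment, N m; "opening": finger opening in m; "grasp_force": force on a finger pad.
Only numpy, scipy, OpenCV 4.12 (cv2) and the standard library are available. Lean on these libraries where they do the work, as an engineer would, in place of code of your own. Each camera call takes 0.05 s, during which the arm holds its last target. There are 200 camera calls.

## Working session

There is one attempt and no reset: what is moved stays moved. The work goes in short steps, Python scripts to look and compute and a shell command to move; the robot and the scene stay as the last step left them, time stands still between calls to the robot, and variables do not carry over. Pictures are saved under pics/ and viewed, at most 10 in all, crops included, and the job is handed in when it is done.

```bash
ls; mkdir -p pics; python3 - <<'E'
from cell import telemetry, grab_frame, camera_params, workorder, bot
import cv2,numpy as np
s=telemetry.observe();print(s)
for n in ("side","top"):
    cv2.imwrite(f"pics/{n}0.png",grab_frame(n)[:,:,::-1]); p=camera_params(n);print(n,{k:np.round(v,4).tolist() if not isinstance(v,str) else v for k,v in p.items()})
E
```

```text
pics
{'time': 0.0, 'joints': array([-1.26998821e+00,  5.33468897e-02,  1.61428606e+00,  1.11482017e-05,
        1.47598435e+00, -1.19001648e-01]), 'joint_vel': array([ 0.00018348, -0.00033495, -0.00056172,  0.00013803,  0.00037438,
       -0.00123345]), 'tau': array([ 2.95186073e-04, -3.93679619e+01, -3.70179963e+01, -1.94142258e-04,
        6.88185770e-03, -1.76167509e-05]), 'position': array([ 0.25457527, -0.57018505,  0.25507388]), 'tool_rot': array([-1.00864700e-03,  9.78050348e-01,  2.08366242e-01, -8.63711342e-05]), 'force': array([-0.28363776,  0.05603614,  0.30358257]), 'wrist_torque': array([ 0.00176747, -0.0580677 , -0.02071453]), 'grasp_force': 0.0, 'opening': 0.08525547690257614}
side {'mtx': [[481.1649, 0.0, 319.8561], [0.0, 481.1649, 197.7588], [0.0, 0.0, 1.0]], 'extrinsics': [[0.9756, -0.2196, -0.0028, -0.5509], [0.1692, 0.7436, 0.6468, -0.2313], [-0.1399, -0.6315, 0.7626, -1.0437], [0.0, 0.0, 0.0, 1.0]]}
top {'mtx': [[378.3523, 0.0, 310.4356], [0.0, 378.3523, 202.5614], [0.0, 0.0, 1.0]], 'extrinsics': [[0.0238, -0.9994, 0.024, 0.053], [0.9841, 0.0276, 0.1756, -0.5848], [-0.1762, 0.0194, 0.9842, -0.9133], [0.0, 0.0, 0.0, 1.0]]}
```

View pics/side0.png

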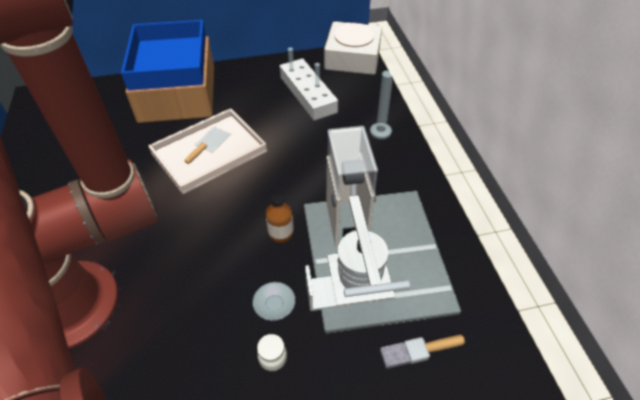

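View pics/top0.png

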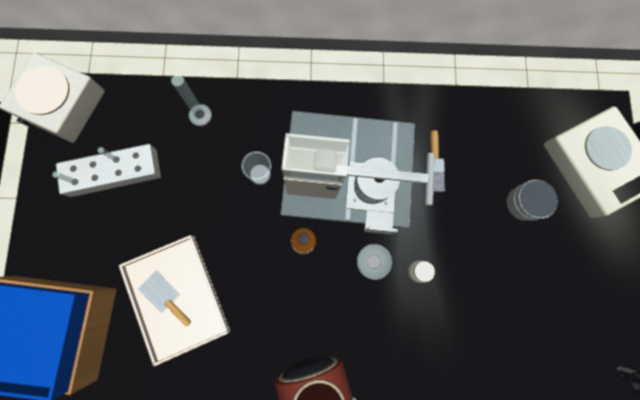

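The top view shows the plate corners near (294,112), (414,122), (410,227) and (281,215), with the T-bar at (431,153)-(430,204). In the side view the T-bar runs (345,292)-(409,286), and the push plate is near (320,290). I'll enlarge both views to measure them.

```bash
cat > h.py <<'E'
import numpy as np,cv2
from cell import camera_params
def ray(n,uv):
    p=camera_params(n);K=np.array(p["mtx"]);E=np.array(p["extrinsics"]);R,t=E[:3,:3],E[:3,3]
    d=np.linalg.inv(K)@[uv[0],uv[1],1]; d=R.T@(d*[1,-1,-1]); return -R.T@t,d/np.linalg.norm(d)
def plane(n,uv,z):
    o,d=ray(n,uv);return o+d*(z-o[2])/d[2]
def tri(a,b,na="top",nb="side"):
    L=[ray(na,a),ray(nb,b)];A=[np.eye(3)-np.outer(d,d) for o,d in L]
    x=np.linalg.solve(sum(A),sum(M@o for M,(o,d) in zip(A,L)));return x,[np.linalg.norm(M@(x-o)) for M,(o,d) in zip(A,L)]
def proj(n,X):
    p=camera_params(n);E=np.array(p["extrinsics"]);c=E[:3,:3]@X+E[:3,3];v=np.array(p["mtx"])@(c*[1,-1,-1]);return v[:2]/v[2]
E
python3 - <<'E'
import cv2,numpy as np
from h import *
a=cv2.imread("pics/top0.png")[95:245,270:460];b=cv2.imread("pics/side0.png")[180:340,290:480]
cv2.imwrite("pics/c1.png",cv2.resize(a,None,fx=4,fy=4,interpolation=2));cv2.imwrite("pics/c2.png",cv2.resize(b,None,fx=3.7,fy=3.7,interpolation=2)[:600])
for uv in [(294,112),(414,122),(410,227),(281,215)]:print("top",np.round(plane("top",uv,.02),4))
for uv in [(305,207),(416,192),(460,312),(326,328)]:print("side",np.round(plane("side",uv,.02),4))
for uv in [(431,153),(430,204)]:print(np.round(plane("top",uv,.165),4))
for uv in [(409,286),(345,292)]:print(np.round(plane("side",uv,.165),4))
E
```

```text
top [0.8402 0.1187 0.02  ]
top [ 0.8223 -0.2125  0.02  ]
top [ 0.5311 -0.1948  0.02  ]
top [0.5537 0.1436 0.02  ]
side [0.5576 0.136  0.02  ]
side [0.8427 0.1216 0.02  ]
side [ 0.8174 -0.2141  0.02  ]
side [ 0.5356 -0.1869  0.02  ]
[ 0.6872 -0.206   0.165 ]
[ 0.5672 -0.1998  0.165 ]
[ 0.6865 -0.2066  0.165 ]
[ 0.5688 -0.1926  0.165 ]
```

View pics/c1.png

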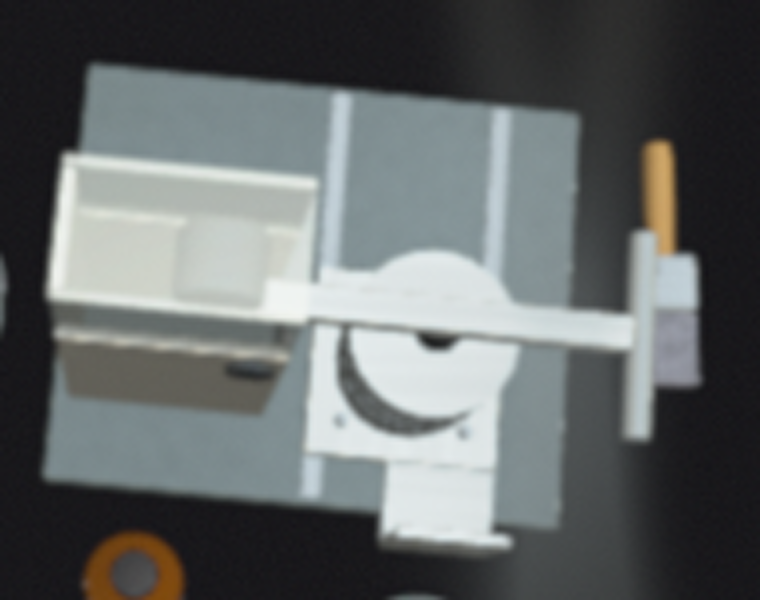

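View pics/c2.png

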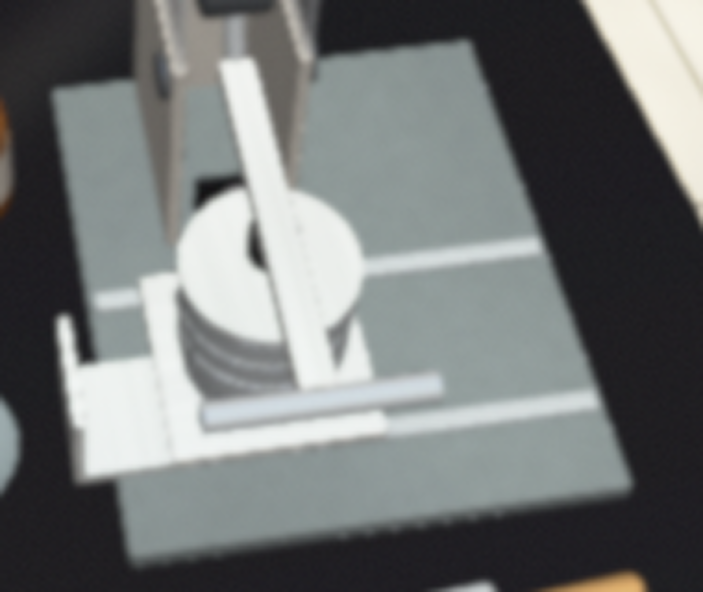

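Crop readings: the T-bar ends in the top view are (430.8,153) and (429.5,204.5), and the plate edges give a yaw of about 87°. The push plate's top edge runs from about (365,229) to (398,231) in full-image pixels. Next I'll compute the targets and check reachability.

```bash
python3 - <<'E'
from h import *
from cell import bot,telemetry
print([a for a in dir(bot) if a[0]!='_'])
T=[plane("top",u,.165) for u in [(430.75,153),(429.5,204.5)]];S=[plane("side",u,.165) for u in [(408.9,283.8),(344.9,291.6)]]
print(np.round(T,4),np.round(S,4))
c=np.mean(T+S,axis=0);d=np.mean([T[0]-T[1]],axis=0);print("bar",c,np.degrees(np.arctan2(d[1],d[0])))
for uv in [(366,226.8),(398,230.3),(365,231),(397.5,232)]:print("plate top",np.round(plane("top",uv,.087),4))
for uv in [(64/3.7+290,318/3.7+180),(78/3.7+290,425/3.7+180)]:print("plate top side",np.round(plane("side",uv,.087),4))
for uv in [(422,271),(374,262),(303,240)]: print(np.round(plane("top",uv,.03),3))
E
```

```text
['Unreachable', 'tip_extent']
[[ 0.6872 -0.2054  0.165 ]
 [ 0.566  -0.1986  0.165 ]] [[ 0.6878 -0.2022  0.165 ]
 [ 0.5688 -0.1918  0.165 ]]
bar [ 0.62745791 -0.19946993  0.165     ] -3.200420781727163
plate top [ 0.5207 -0.0678  0.087 ]
plate top [ 0.5142 -0.1459  0.087 ]
plate top [ 0.5104 -0.0653  0.087 ]
plate top [ 0.5101 -0.1446  0.087 ]
plate top side [ 0.5214 -0.0745  0.087 ]
plate top side [ 0.515  -0.1422  0.087 ]
[ 0.418 -0.22   0.03 ]
[ 0.438 -0.098  0.03 ]
[0.489 0.084 0.03 ]
```

```bash
python3 -m pendant '[{"az":-10.45,"claw":0},{"az":-10.45,"claw":0},{"az":-10.45,"claw":0},{"az":-10.45,"claw":0},{"az":-10.45,"claw":0},{"az":-10.45,"claw":0}]' && python3 -m pendant '[{"dx":27,"dy":35.6},{"dx":27,"dy":35.6},{"dx":27,"dy":35.6},{"dx":27,"dy":35.6},{"dx":27,"dy":35.6},{"dx":27,"dy":35.6},{"dx":27,"dy":35.6},{"dx":27,"dy":35.6},{"dx":27,"dy":35.6},{"dx":27,"dy":35.6}]' && python3 -m pendant '[{"ay":10},{"ay":10},{"ay":10},{"ay":10},{"ay":10},{}]'
python3 -c "
from cell import telemetry;s=telemetry.observe();print(s['joints'])"
```

```text
[-1.27000395e+00  5.32842195e-02  1.61420005e+00  8.23752240e-06
  1.47601903e+00 -1.18985466e-01]schema error: expected keys ax, ay, az, dx, dy, dz, claw
```

```bash
python3 -m pendant '[{"ax":0,"ay":0,"az":-10.45,"dx":0,"dy":0,"dz":0,"claw":0},{"ax":0,"ay":0,"az":-10.45,"dx":0,"dy":0,"dz":0,"claw":0},{"ax":0,"ay":0,"az":-10.45,"dx":0,"dy":0,"dz":0,"claw":0},{"ax":0,"ay":0,"az":-10.45,"dx":0,"dy":0,"dz":0,"claw":0},{"ax":0,"ay":0,"az":-10.45,"dx":0,"dy":0,"dz":0,"claw":0},{"ax":0,"ay":0,"az":-10.45,"dx":0,"dy":0,"dz":0,"claw":0}]' && python3 -m pendant '[{"ax":0,"ay":0,"az":0,"dx":27,"dy":35.6,"dz":0,"claw":0},{"ax":0,"ay":0,"az":0,"dx":27,"dy":35.6,"dz":0,"claw":0},{"ax":0,"ay":0,"az":0,"dx":27,"dy":35.6,"dz":0,"claw":0},{"ax":0,"ay":0,"az":0,"dx":27,"dy":35.6,"dz":0,"claw":0},{"ax":0,"ay":0,"az":0,"dx":27,"dy":35.6,"dz":0,"claw":0},{"ax":0,"ay":0,"az":0,"dx":27,"dy":35.6,"dz":0,"claw":0},{"ax":0,"ay":0,"az":0,"dx":27,"dy":35.6,"dz":0,"claw":0},{"ax":0,"ay":0,"az":0,"dx":27,"dy":35.6,"dz":0,"claw":0},{"ax":0,"ay":0,"az":0,"dx":27,"dy":35.6,"dz":0,"claw":0},{"ax":0,"ay":0,"az":0,"dx":27,"dy":35.6,"dz":0,"claw":0}]' && python3 -m pendant '[{"ax":0,"ay":10,"az":0,"dx":0,"dy":0,"dz":0,"claw":0},{"ax":0,"ay":10,"az":0,"dx":0,"dy":0,"dz":0,"claw":0},{"ax":0,"ay":10,"az":0,"dx":0,"dy":0,"dz":0,"claw":0},{"ax":0,"ay":10,"az":0,"dx":0,"dy":0,"dz":0,"claw":0},{"ax":0,"ay":10,"az":0,"dx":0,"dy":0,"dz":0,"claw":0},{"ax":0,"ay":0,"az":0,"dx":0,"dy":0,"dz":0,"claw":0}]'
cat > st.py <<'E'
from cell import telemetry;import numpy as np
from scipy.spatial.transform import Rotation as Ro
np.set_printoptions(precision=4,suppress=True)
s=telemetry.observe();q=s['tool_rot'];M=Ro.from_quat([q[1],q[2],q[3],q[0]]).as_matrix()
print(s['time'],s['position'],"F",s['force'],"J",s['joints']);print(M.T)
def to(t):print("delta tool mm",M.T@(np.array(t)-s['position'])*1000)
E
python3 -c "
from st import *
to([.626,-.224,.141]);to([.6265,-.2145,.152])"
```

```text
time: 0.85
position: [0.2546, -0.5704, 0.2555]
tool_rot: [-0.001, 0.725, 0.689, 0.0]
force: [-0.5, -0.4, 0.7]
opening: 0.0002
grasp_force: 0.0
time: 2.1
position: [0.6263, -0.3202, 0.2555]
tool_rot: [-0.001, 0.727, 0.687, -0.0]
force: [-0.6, 0.2, 0.4]
opening: 0.0
grasp_force: 0.0
time: 2.85
position: [0.6242, -0.3224, 0.2518]
tool_rot: [-0.293, 0.66, 0.62, 0.307]
force: [0.4, -0.5, -0.4]
opening: 0.0001
grasp_force: 0.0
2.85 [ 0.6242 -0.3224  0.2518] F [ 0.3804 -0.4596 -0.4027] J [-0.7932  0.5223  1.2102  0.6704  1.99   -0.6382]
[[ 0.0422  0.6395  0.7677]
 [ 0.9982 -0.0591 -0.0056]
 [ 0.0417  0.7666 -0.6408]]
delta tool mm [-22.0515  -3.4154 146.5159]
delta tool mm [ -7.5112  -3.5394 146.7702]
```

```bash
python3 -m pendant '[{"ax":0,"ay":0,"az":0,"dx":-22,"dy":-3.4,"dz":0,"claw":0},{"ax":0,"ay":0,"az":0,"dx":0,"dy":0,"dz":27,"claw":0},{"ax":0,"ay":0,"az":0,"dx":0,"dy":0,"dz":30,"claw":0},{"ax":0,"ay":0,"az":0,"dx":0,"dy":0,"dz":30,"claw":0},{"ax":0,"ay":0,"az":0,"dx":0,"dy":0,"dz":20,"claw":0},{"ax":0,"ay":0,"az":0,"dx":0,"dy":0,"dz":20,"claw":0},{"ax":0,"ay":0,"az":0,"dx":0,"dy":0,"dz":20,"claw":0},{"ax":0,"ay":0,"az":0,"dx":0,"dy":0,"dz":0,"claw":0}]'
python3 - <<'E'
from st import *
to([.626,-.224,.141])
from cell import grab_frame;import cv2
a=grab_frame("side")[200:380,270:480,::-1];cv2.imwrite("pics/s1.png",cv2.resize(a,None,fx=3.3,fy=3.3,interpolation=2))
E
```

```text
time: 3.85
position: [0.6271, -0.2214, 0.1436]
tool_rot: [-0.291, 0.659, 0.622, 0.307]
force: [0.0, -0.3, -0.3]
opening: 0.0001
grasp_force: 0.0
3.85 [ 0.6271 -0.2214  0.1436] F [ 0.0483 -0.2778 -0.2752] J [-0.6937  0.4984  1.4345  0.6787  1.773  -0.696 ]
[[ 0.0372  0.6408  0.7668]
 [ 0.9985 -0.0554 -0.0021]
 [ 0.0411  0.7657 -0.6419]]
delta tool mm [-3.7037 -0.947  -0.375 ]
```

View pics/s1.png

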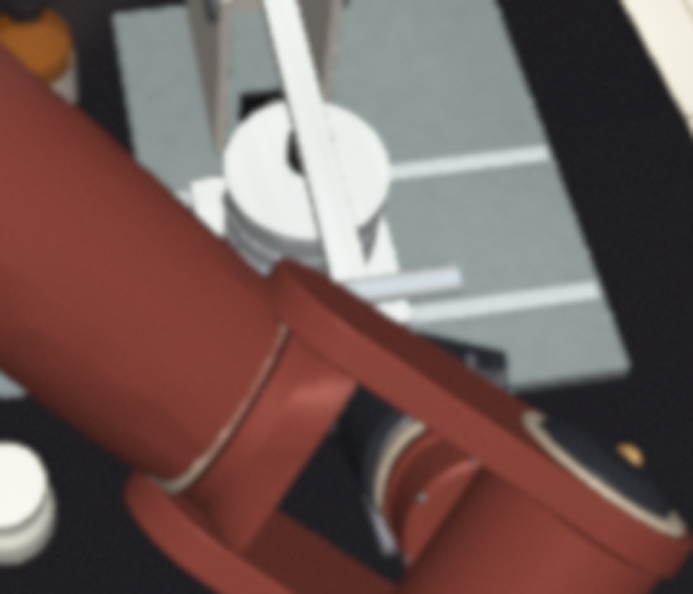

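The tool is in front of and under the T-bar, which is at about (405,280) in the crop, and nothing is touching. Starting the slow upward push.

```bash
python3 -m pendant '[{"ax":0,"ay":0,"az":0,"dx":4,"dy":0,"dz":0,"claw":0},{"ax":0,"ay":0,"az":0,"dx":4,"dy":0,"dz":0,"claw":0},{"ax":0,"ay":0,"az":0,"dx":3,"dy":0,"dz":0,"claw":0},{"ax":0,"ay":0,"az":0,"dx":3,"dy":0,"dz":-1,"claw":0},{"ax":0,"ay":0,"az":0,"dx":3,"dy":0,"dz":-2,"claw":0},{"ax":0,"ay":0,"az":0,"dx":4,"dy":0,"dz":-3,"claw":0}]'; python3 -m pendant '[{"ax":0,"ay":0,"az":0,"dx":5,"dy":0,"dz":-4,"claw":0},{"ax":0,"ay":0,"az":0,"dx":6,"dy":0,"dz":-4,"claw":0},{"ax":0,"ay":0,"az":0,"dx":6,"dy":0,"dz":-4,"claw":0},{"ax":0,"ay":0,"az":0,"dx":7,"dy":0,"dz":-4,"claw":0},{"ax":0,"ay":0,"az":0,"dx":7,"dy":0,"dz":-4,"claw":0},{"ax":0,"ay":0,"az":0,"dx":7,"dy":0,"dz":-3,"claw":0}]'
python3 - <<'E'
from st import *
from cell import grab_frame;import cv2
a=grab_frame("side")[150:380,270:480,::-1];cv2.imwrite("pics/s2.png",cv2.resize(a,None,fx=2.6,fy=2.6,interpolation=2))
E
```

```text
time: 4.65
position: [0.6283, -0.2158, 0.1648]
tool_rot: [-0.288, 0.66, 0.622, 0.306]
force: [-0.2, -7.7, -1.0]
opening: 0.0005
grasp_force: 2.9
time: 5.4
position: [0.6285, -0.207, 0.2094]
tool_rot: [-0.29, 0.659, 0.622, 0.307]
force: [0.3, -2.9, -0.4]
opening: -0.0003
grasp_force: 1.1
5.4 [ 0.6285 -0.207   0.2094] F [ 0.3056 -2.9143 -0.3836] J [-0.6776  0.4125  1.4297  0.7007  1.8308 -0.6253]
[[ 0.0363  0.6417  0.7661]
 [ 0.9984 -0.0566  0.0001]
 [ 0.0434  0.7648 -0.6427]]
```

View pics/s2.png

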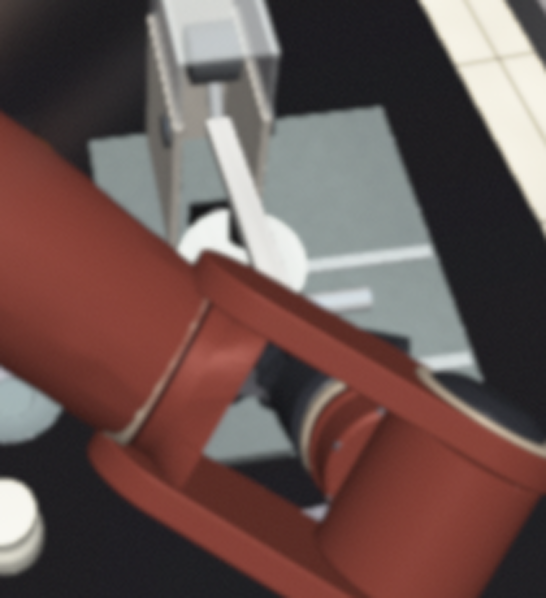

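```bash
python3 - <<'E'
from st import *
from h import *
a=np.radians(-3.2);u=np.array([np.cos(a),np.sin(a),0]);h=np.array([-np.sin(a),np.cos(a),0]);c=np.array([.6275,-.2,.165])
for th in np.arange(0,.5,.05):
    b=c+h*.22*(1-np.cos(th))+[0,0,.22*np.sin(th)]
    print(round(th,2),proj("side",b+.06*u),"bar-TCP in tool mm",M.T@(b-s['position'])*1e3)
E
```

```text
5.45 [ 0.6288 -0.2066  0.2106] F [ 0.3404 -0.5524  0.1762] J [-0.677   0.4114  1.429   0.7015  1.8318 -0.6252]
[[ 0.0347  0.6417  0.7662]
 [ 0.9984 -0.0557  0.0014]
 [ 0.0436  0.7649 -0.6426]]
0.0 [408.8895 284.3975] bar-TCP in tool mm [-30.7508  -1.7651  34.3255]
0.05 [409.6807 281.1947] bar-TCP in tool mm [-22.1498  -1.7492  27.47  ]
0.1 [410.398  277.6784] bar-TCP in tool mm [-13.2169  -1.7333  21.053 ]
0.15 [411.0368 273.8538] bar-TCP in tool mm [-3.9745 -1.7174 15.0905]
0.2 [411.5924 269.7279] bar-TCP in tool mm [ 5.5544 -1.7015  9.5973]
0.25 [412.0606 265.3096] bar-TCP in tool mm [15.346  -1.6857  4.5873]
0.3 [412.4374 260.6102] bar-TCP in tool mm [25.3757 -1.67    0.0729]
0.35 [412.7191 255.6428] bar-TCP in tool mm [35.6184 -1.6545 -3.9346]
0.4 [412.9028 250.423 ] bar-TCP in tool mm [46.0487 -1.6392 -7.4252]
0.45 [412.9856 244.9681] bar-TCP in tool mm [ 56.6404  -1.624  -10.39  ]
```

The T-bar's far end is at (413,264.6), which means the arm angle is about 0.25 rad and agrees with the geometry. Continuing along the arc.

```bash
python3 -m pendant '[{"ax":0,"ay":0,"az":0,"dx":7,"dy":0,"dz":-3,"claw":0},{"ax":0,"ay":0,"az":0,"dx":7,"dy":0,"dz":-3,"claw":0},{"ax":0,"ay":0,"az":0,"dx":7,"dy":0,"dz":-3,"claw":0},{"ax":0,"ay":0,"az":0,"dx":7,"dy":0,"dz":-3,"claw":0},{"ax":0,"ay":0,"az":0,"dx":7,"dy":0,"dz":-2,"claw":0},{"ax":0,"ay":0,"az":0,"dx":7,"dy":0,"dz":-2,"claw":0},{"ax":0,"ay":0,"az":0,"dx":7,"dy":0,"dz":-1,"claw":0},{"ax":0,"ay":0,"az":0,"dx":7,"dy":0,"dz":-1,"claw":0},{"ax":0,"ay":0,"az":0,"dx":7,"dy":0,"dz":-1,"claw":0},{"ax":0,"ay":0,"az":0,"dx":7,"dy":0,"dz":-1,"claw":0}]'; python3 -m pendant '[{"ax":0,"ay":0,"az":0,"dx":7,"dy":0,"dz":0,"claw":0},{"ax":0,"ay":0,"az":0,"dx":7,"dy":0,"dz":0,"claw":0},{"ax":0,"ay":0,"az":0,"dx":7,"dy":0,"dz":0,"claw":0},{"ax":0,"ay":0,"az":0,"dx":7,"dy":0,"dz":0,"claw":0},{"ax":0,"ay":0,"az":0,"dx":6,"dy":0,"dz":0,"claw":0},{"ax":0,"ay":0,"az":0,"dx":6,"dy":0,"dz":0,"claw":0},{"ax":0,"ay":0,"az":0,"dx":5,"dy":0,"dz":0,"claw":0},{"ax":0,"ay":0,"az":0,"dx":0,"dy":0,"dz":0,"claw":0},{"ax":0,"ay":0,"az":0,"dx":0,"dy":0,"dz":0,"claw":0},{"ax":0,"ay":0,"az":0,"dx":0,"dy":0,"dz":0,"claw":0}]'
python3 - <<'E'
from st import *
from cell import grab_frame;import cv2
a=grab_frame("side")[50:350,230:530,::-1];cv2.imwrite("pics/s3.png",cv2.resize(a,None,fx=2,fy=2,interpolation=2))
E
```

```text
time: 6.7
position: [0.6302, -0.1772, 0.2757]
tool_rot: [-0.29, 0.659, 0.622, 0.307]
force: [0.7, -0.4, -0.2]
opening: 0.0003
grasp_force: 0.2
time: 7.95
position: [0.6318, -0.1487, 0.3094]
tool_rot: [-0.29, 0.659, 0.622, 0.307]
force: [0.2, -0.2, -0.2]
opening: 0.0001
grasp_force: 0.0
7.95 [ 0.6318 -0.1487  0.3094] F [ 0.2046 -0.1722 -0.2188] J [-0.6101  0.2701  1.4341  0.7566  1.89   -0.4774]
[[ 0.0369  0.6415  0.7662]
 [ 0.9984 -0.0569 -0.0005]
 [ 0.0432  0.765  -0.6426]]
```

View pics/s3.png

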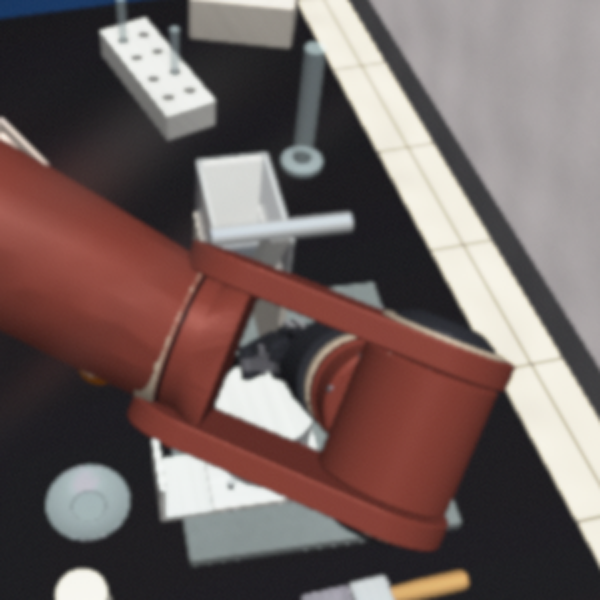

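The T-bar has gone over by itself: its far end is now at (406,161), above the tower. Backing off while keeping a 30° tilt, so the wrist stays clear of the raised bar.

```bash
python3 -m pendant '[{"ax":0,"ay":0,"az":0,"dx":-5,"dy":0,"dz":-20,"claw":0},{"ax":0,"ay":0,"az":0,"dx":0,"dy":0,"dz":-40,"claw":0},{"ax":0,"ay":0,"az":0,"dx":0,"dy":0,"dz":-40,"claw":0},{"ax":0,"ay":-10,"az":0,"dx":0,"dy":0,"dz":0,"claw":0},{"ax":0,"ay":-10,"az":0,"dx":0,"dy":0,"dz":0,"claw":0},{"ax":0,"ay":0,"az":0,"dx":0,"dy":0,"dz":0,"claw":0}]'
python3 - <<'E'
from st import *
from h import *
to([.475,-.16,.28]);to([.475,-.109,.077])
a=np.radians(-3.2);u=np.array([np.cos(a),np.sin(a),0]);h=np.array([-np.sin(a),np.cos(a),0]);c=np.array([.6275,-.2,.165])
for th in np.arange(1,1.65,.1):
    print(round(th,2),proj("side",c+h*.22*(1-np.cos(th))+[0,0,.22*np.sin(th)]+.06*u))
E
```

```text
time: 8.75
position: [0.6279, -0.228, 0.3741]
tool_rot: [-0.176, 0.701, 0.664, 0.189]
force: [-0.5, -0.4, -0.2]
opening: -0.0002
grasp_force: 0.0
8.75 [ 0.6279 -0.228   0.3741] F [-0.521  -0.4426 -0.1591] J [-0.6239  0.2262  1.2844  0.4618  1.8928 -0.4798]
[[ 0.0455  0.8656  0.4987]
 [ 0.9985 -0.0554  0.0051]
 [ 0.032   0.4977 -0.8667]]
delta tool mm [   4.9657 -156.8929  110.543 ]
delta tool mm [ -52.1357 -160.7435  311.8751]
1.0 [407.0997 176.1628]
1.1 [404.8096 163.5855]
1.2 [402.2326 151.5516]
1.3 [399.4198 140.2597]
1.4 [396.4263 129.8818]
1.5 [393.3081 120.5583]
1.6 [390.1208 112.3961]
```

```bash
python3 -m pendant '[{"ax":0,"ay":0,"az":0,"dx":1,"dy":-27,"dz":10,"claw":0},{"ax":0,"ay":0,"az":0,"dx":1,"dy":-27,"dz":20,"claw":0},{"ax":0,"ay":0,"az":0,"dx":1,"dy":-27,"dz":20,"claw":0},{"ax":0,"ay":0,"az":0,"dx":1,"dy":-27,"dz":20,"claw":0},{"ax":0,"ay":0,"az":0,"dx":1,"dy":-27,"dz":20,"claw":0},{"ax":0,"ay":0,"az":0,"dx":0,"dy":-25,"dz":20,"claw":0},{"ax":0,"ay":0,"az":0,"dx":0,"dy":0,"dz":0,"claw":0}]'
python3 - <<'E'
from st import *
to([.475,-.109,.077])
from cell import grab_frame;import cv2
a=grab_frame("side")[50:350,230:530,::-1];cv2.imwrite("pics/s4.png",cv2.resize(a,None,fx=2,fy=2,interpolation=2))
E
```

```text
time: 9.62
position: [0.4693, -0.1596, 0.2752]
tool_rot: [-0.181, 0.703, 0.662, 0.189]
force: [0.2, 0.0, 0.3]
opening: 0.0002
grasp_force: 0.0
9.625 [ 0.4693 -0.1596  0.2752] F [0.2009 0.0219 0.2618] J [-0.6931 -0.1291  1.8163  0.4251  1.7714 -0.6148]
[[ 0.0528  0.8619  0.5043]
 [ 0.9983 -0.0588 -0.004 ]
 [ 0.0263  0.5036 -0.8635]]
delta tool mm [-56.0109   3.4995 196.7878]
```

View pics/s4.png

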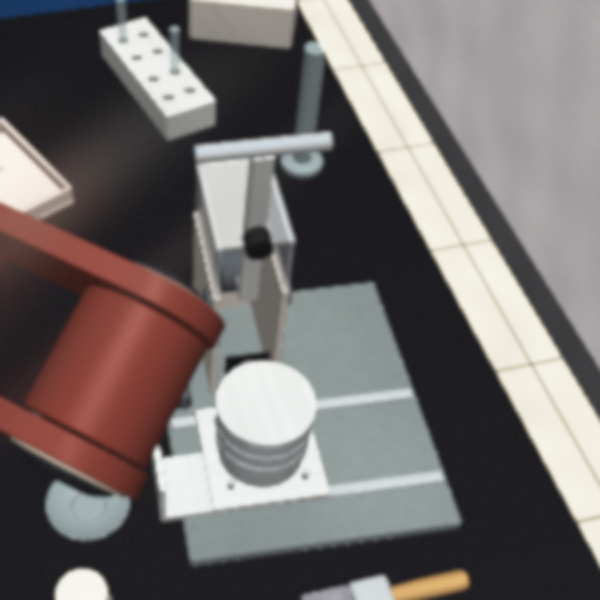

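The arm is raised to its stop (bar end at (396,120), about 1.5 rad) and the sieve stack is undisturbed. Now descending in front of the push plate.

```bash
python3 -m pendant '[{"ax":0,"ay":0,"az":0,"dx":-7,"dy":1,"dz":26,"claw":0},{"ax":0,"ay":0,"az":0,"dx":-7,"dy":1,"dz":26,"claw":0},{"ax":0,"ay":0,"az":0,"dx":-7,"dy":1,"dz":26,"claw":0},{"ax":0,"ay":0,"az":0,"dx":-7,"dy":0,"dz":25,"claw":0},{"ax":0,"ay":0,"az":0,"dx":-7,"dy":0,"dz":25,"claw":0},{"ax":0,"ay":0,"az":0,"dx":-7,"dy":0,"dz":25,"claw":0},{"ax":0,"ay":0,"az":0,"dx":-7,"dy":0,"dz":22,"claw":0},{"ax":0,"ay":0,"az":0,"dx":-7,"dy":0,"dz":21,"claw":0},{"ax":0,"ay":0,"az":0,"dx":0,"dy":0,"dz":0,"claw":0}]'
python3 - <<'E'
from st import *
to([.4995,-.1105,.077])
from cell import grab_frame;import cv2
a=grab_frame("top")[95:285,280:460,::-1];cv2.imwrite("pics/t5.png",cv2.resize(a,None,fx=3.1,fy=3.1,interpolation=2))
E
```

```text
time: 10.8
position: [0.477, -0.1108, 0.0788]
tool_rot: [-0.179, 0.702, 0.663, 0.188]
force: [0.0, 0.1, 0.5]
opening: 0.0003
grasp_force: 0.0
10.8 [ 0.477  -0.1108  0.0788] F [0.029  0.0755 0.4884] J [-0.6105  0.056   1.9914  0.4465  1.4093 -0.6966]
[[ 0.0506  0.8633  0.5021]
 [ 0.9984 -0.0572 -0.0023]
 [ 0.0267  0.5014 -0.8648]]
delta tool mm [ 0.4636 22.4856  2.2967]
```

View pics/t5.png

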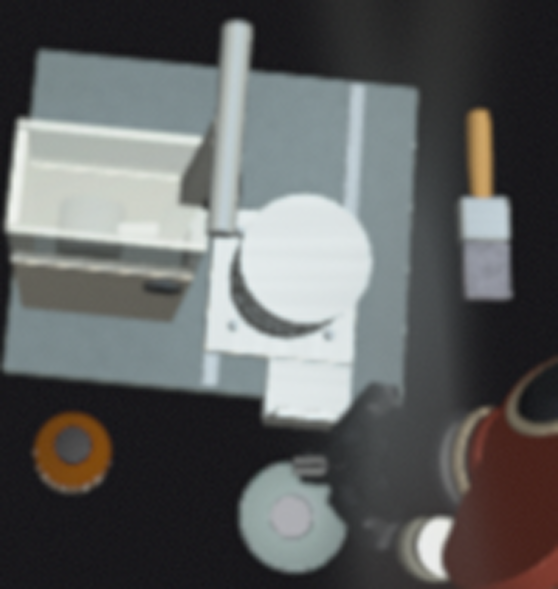

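The fingertip at (310,465) is lined up with the plate, which spans (263-345, 420). Pushing gently.

```bash
python3 -m pendant '[{"ax":0,"ay":0,"az":0,"dx":0,"dy":5,"dz":0,"claw":0},{"ax":0,"ay":0,"az":0,"dx":0,"dy":4,"dz":0,"claw":0},{"ax":0,"ay":0,"az":0,"dx":0,"dy":4,"dz":0,"claw":0},{"ax":0,"ay":0,"az":0,"dx":0,"dy":3,"dz":0,"claw":0},{"ax":0,"ay":0,"az":0,"dx":0,"dy":2,"dz":0,"claw":0},{"ax":0,"ay":0,"az":0,"dx":0,"dy":2,"dz":0,"claw":0},{"ax":0,"ay":0,"az":0,"dx":0,"dy":2,"dz":0,"claw":0},{"ax":0,"ay":0,"az":0,"dx":0,"dy":2,"dz":0,"claw":0},{"ax":0,"ay":0,"az":0,"dx":0,"dy":2,"dz":0,"claw":0},{"ax":0,"ay":0,"az":0,"dx":0,"dy":3,"dz":0,"claw":0},{"ax":0,"ay":0,"az":0,"dx":0,"dy":3,"dz":0,"claw":0},{"ax":0,"ay":0,"az":0,"dx":0,"dy":4,"dz":0,"claw":0}]'
python3 -m pendant '[{"ax":0,"ay":0,"az":0,"dx":0,"dy":5,"dz":0,"claw":0},{"ax":0,"ay":0,"az":0,"dx":0,"dy":5,"dz":0,"claw":0},{"ax":0,"ay":0,"az":0,"dx":0,"dy":5,"dz":0,"claw":0},{"ax":0,"ay":0,"az":0,"dx":0,"dy":5,"dz":0,"claw":0},{"ax":0,"ay":0,"az":0,"dx":0,"dy":5,"dz":0,"claw":0},{"ax":0,"ay":0,"az":0,"dx":0,"dy":5,"dz":0,"claw":0},{"ax":0,"ay":0,"az":0,"dx":0,"dy":5,"dz":0,"claw":0},{"ax":0,"ay":0,"az":0,"dx":0,"dy":5,"dz":0,"claw":0},{"ax":0,"ay":0,"az":0,"dx":0,"dy":5,"dz":0,"claw":0},{"ax":0,"ay":0,"az":0,"dx":0,"dy":5,"dz":0,"claw":0}]'
python3 -c "
from st import *
to([.5995,-.1165,.077])"
```

```text
time: 12.35
position: [0.5129, -0.1129, 0.0796]
tool_rot: [-0.178, 0.702, 0.663, 0.188]
force: [-2.3, -1.7, 0.5]
opening: -0.0001
grasp_force: 1.1
time: 13.6
position: [0.5629, -0.1156, 0.0797]
tool_rot: [-0.178, 0.702, 0.663, 0.188]
force: [-2.7, -0.7, -0.6]
opening: 0.0001
grasp_force: 1.2
13.6 [ 0.5629 -0.1156  0.0797] F [-2.6546 -0.676  -0.5958] J [-0.5344  0.2263  1.7984  0.4676  1.3968 -0.626 ]
[[ 0.0491  0.8646  0.5   ]
 [ 0.9984 -0.0566 -0.0001]
 [ 0.0283  0.4992 -0.866 ]]
delta tool mm [-0.2672 36.5857  2.905 ]
```

```bash
python3 -m pendant '[{"ax":0,"ay":0,"az":0,"dx":0,"dy":5,"dz":0,"claw":0},{"ax":0,"ay":0,"az":0,"dx":0,"dy":5,"dz":0,"claw":0},{"ax":0,"ay":0,"az":0,"dx":0,"dy":5,"dz":0,"claw":0},{"ax":0,"ay":0,"az":0,"dx":0,"dy":5,"dz":0,"claw":0},{"ax":0,"ay":0,"az":0,"dx":0,"dy":4,"dz":0,"claw":0},{"ax":0,"ay":0,"az":0,"dx":0,"dy":3,"dz":0,"claw":0},{"ax":0,"ay":0,"az":0,"dx":0,"dy":2,"dz":0,"claw":0},{"ax":0,"ay":0,"az":0,"dx":0,"dy":2,"dz":0,"claw":0},{"ax":0,"ay":0,"az":0,"dx":0,"dy":1.5,"dz":0,"claw":0}]'
for i in 1; do python3 -m pendant '[{"ax":0,"ay":0,"az":0,"dx":0,"dy":1.5,"dz":0,"claw":0},{"ax":0,"ay":0,"az":0,"dx":0,"dy":1,"dz":0,"claw":0}]'; done; python3 -m pendant '[{"ax":0,"ay":0,"az":0,"dx":0,"dy":1,"dz":0,"claw":0},{"ax":0,"ay":0,"az":0,"dx":0,"dy":1,"dz":0,"claw":0}]'
```

```text
time: 14.72
position: [0.5951, -0.1175, 0.0797]
tool_rot: [-0.178, 0.702, 0.663, 0.188]
force: [-2.5, -1.3, -0.3]
opening: -0.0001
grasp_force: 1.1
time: 14.98
position: [0.5976, -0.1176, 0.0797]
tool_rot: [-0.178, 0.702, 0.663, 0.188]
force: [-2.9, -2.0, -1.0]
opening: 0.0002
grasp_force: 1.0
time: 15.22
position: [0.5992, -0.1177, 0.0796]
tool_rot: [-0.178, 0.702, 0.663, 0.188]
force: [-5.8, -2.3, 2.0]
opening: 0.0002
grasp_force: 2.7
```

```bash
python3 -m pendant '[{"ax":0,"ay":0,"az":0,"dx":0,"dy":1,"dz":0,"claw":0},{"ax":0,"ay":0,"az":0,"dx":0,"dy":0,"dz":0,"claw":0}]';python3 -m pendant '[{"ax":0,"ay":0,"az":0,"dx":0,"dy":1,"dz":0,"claw":0},{"ax":0,"ay":0,"az":0,"dx":0,"dy":0,"dz":0,"claw":0}]'
```

```text
time: 15.48
position: [0.5993, -0.1177, 0.0797]
tool_rot: [-0.179, 0.702, 0.664, 0.187]
force: [-7.6, -1.8, 3.9]
opening: -0.0003
grasp_force: 3.9
time: 15.72
position: [0.5994, -0.1178, 0.0797]
tool_rot: [-0.18, 0.702, 0.664, 0.186]
force: [-12.5, -2.7, 6.4]
opening: -0.0
grasp_force: 5.9
```

The position holds at x = 0.599 while the force rises, so the carriage is at its stop. Retreating.

```bash
python3 -m pendant '[{"ax":0,"ay":0,"az":0,"dx":0,"dy":-4,"dz":0,"claw":0},{"ax":0,"ay":0,"az":0,"dx":0,"dy":-10,"dz":0,"claw":0},{"ax":0,"ay":0,"az":0,"dx":0,"dy":-25,"dz":0,"claw":0},{"ax":0,"ay":0,"az":0,"dx":0,"dy":-25,"dz":-10,"claw":0},{"ax":0,"ay":0,"az":0,"dx":0,"dy":-20,"dz":-30,"claw":0},{"ax":0,"ay":0,"az":0,"dx":0,"dy":-10,"dz":-40,"claw":0},{"ax":0,"ay":0,"az":0,"dx":0,"dy":-10,"dz":-40,"claw":0},{"ax":0,"ay":0,"az":0,"dx":0,"dy":-10,"dz":-40,"claw":0},{"ax":0,"ay":0,"az":0,"dx":0,"dy":-10,"dz":-40,"claw":0},{"ax":0,"ay":0,"az":0,"dx":0,"dy":0,"dz":0,"claw":0}]'
python3 - <<'E'
from cell import grab_frame;import cv2,numpy as np
a=grab_frame("top")[75:295,240:470,::-1];b=grab_frame("side")[50:370,230:500,::-1]
a=cv2.resize(a,(380,363),interpolation=2);b=cv2.resize(b,(400,474),interpolation=2)
c=np.zeros((480,790,3),np.uint8);c[:363,:380]=a;c[:474,385:785]=b
cv2.imwrite("pics/end.png",c)
E
```

```text
time: 16.98
position: [0.4729, -0.2125, 0.2565]
tool_rot: [-0.174, 0.703, 0.664, 0.189]
force: [0.0, 0.2, -0.3]
opening: -0.0001
grasp_force: 0.0
```

View pics/end.png

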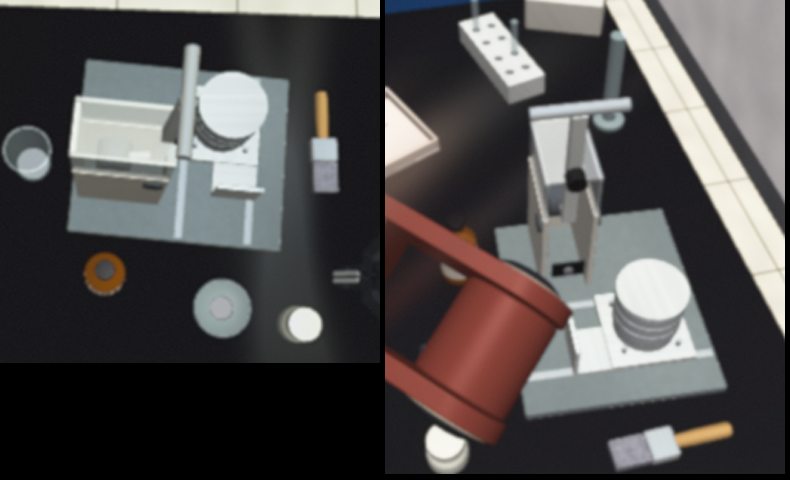

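The final views show the arm raised (bar end at (630,103) in the right panel), the carriage out with the stack seated, the other items unmoved and the robot clear. Handing in.

```bash
python3 -c "
from cell import workorder;print(workorder.close_job())"
```

```text
the job is handed in; nothing more can be done
None
```

I pushed the tapper arm up past its balance point and it stayed raised at about 1.5 rad. I then pushed the carriage out by its plate to the stop (about 100 mm), backed the robot clear of everything, and handed in the job at about 17 s.

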